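# Move a circuit board from its carrier into the soldering jig

### The arm

A 7-joint arm with a two-finger parallel gripper is mounted at the origin on the work surface. World frame = base frame: x ahead of the robot, y to its left, z up, the work surface at z = 0. Lengths are in mm, angles in rad, forces in N, time in s.
With the tool pointing down it reaches from about 400 to 875 mm from the base axis. Payload 19.3 kg.
Tool frame: the origin (TCP) lies midway between the tips of the shut fingers; the grasp point (between the pads) lies 19 mm behind it; z points along the fingers, y is the line along which they close (so a half turn about z gives the same grasp; the last joint's range is limited). The gripper opens to 85 mm and grips with 20 to 120 N. Pads are 22 mm wide; open, the fingers measure 114 mm over their backs; the gripper's body (76 mm by 85 mm) begins 54 mm behind the grasp point. The pads swing forward as they close: fully open they stand 13 mm farther back than shut.
Start: joints at [-1.352, 0.521, -0.036, 1.599, 0.021, 1.021, -0.113], TCP at [178.02, 599.102, 231.291] pointing down, gripper open.
Joint ranges: [-2.91, 2.91], [-0.3, 2.13], [-1.5, 1.42], [0.17, 2.43], [-1.26, 4.41], [0.16, 1.93], [-2.52, 2.52]. Speed limits (rad/s): [1.89, 1.89, 2.39, 2.39, 3.01, 3.01, 3.01].

### API

Orientations are given as a unit quaternion [x, y, z, w].
In Python, from plant import read_state, get_image, calibration, job_done gives the robot as it stands.
- The arm moves only by the tool drive_tool, never from a script. Its argument "plan" is a list of rows, each an object with "dp": the shift along the world's x, y, z in units of 40 mm (1.0 is 40 mm), a list of three; "roll": the turn about the world's z in units of 8 degrees (1.0 is 8 degrees); "fingers": the closure, from -1 (fully open) to 1 (shut). A call has 1 to 12 rows; each row is the pose to reach, as a shift and turn from the pose commanded when the call began; what a row does not reach only later rows make up. A row lasts 1/10 s, in which the tool goes at most 50 mm and 8.59 degrees, less where a joint would pass 70% of its speed; a pose out of reach is approached as far as the arm can. A call with a gripper value outside its range is refused whole. The fingers move at their own pace and stop on an object; "squeeze" is the grip in N (left out, the last holds). Time passes only in rows, so rows that repeat a pose let the fingers close. It gives the time, the measured TCP pose, the force, the opening and the grip force at its end, in the units of the state.
- read_state(): the state, without advancing time (a new reading comes with each control period).
- get_image(name): name is "scene" or "top" or "wrist"; returns the picture (384x512x3 uint8, blue, green, red); there is no depth.
- calibration(name): a dict with "fx", "fy", "cx", "cy" (pixels), "k1" (the pictures are not rectified: a ray, as slopes to the right and down, at radius r is drawn at 1 + k1 r^2 times it, then the intrinsics apply), "world_from_camera" (4x4, takes a point from camera to world coordinates). Camera axes: x right, y down, z forward; pixel columns grow to the right and rows downward; lengths in mm; the calibration is good to about 2 mm. A picture is of the moment at which its call begins: read the wrist's pose just before it. calibration takes no time and is no camera call; for the wrist camera it gives the pose at the moment of the call.
- job_done(): hands the job in; it is judged then, once.
The state is a dict: "t": time; "q": joint angles; "qd": joint speeds; "effort": joint torques, N m; "tcp_pos": TCP position; "tool_rot": TCP orientation; "contact_force": force on the tool from outside, world axes, zero at the start; "torque": the same for the moment, N m; "width": finger opening in mm; "gripper_force": force on a finger pad.
Only numpy, scipy, OpenCV 4.12 (cv2) and the standard library are available. Lean on these libraries where they do the work, as an engineer would, in place of code of your own. Each camera call takes 0.05 s, during which the arm holds its last target. There are 200 camera calls.

### The job

Turn the yellow swing tab on the blue carrier aside, a quarter turn, then lift the green circuit board out by its heat sink. Tilt the board so that its gold-contact edge hooks under the red lip of the aluminium soldering jig, lower the opposite edge until the board lies flat on the jig's bed in front of the black stop wall, and let go. Leave the other things on the bench where they are.

Things in the scene. Friction and masses are not known exactly. Their poses are not given: they have to be found in the camera images.
- tab (a joint): Yellow swing tab on the carrier, on a vertical pivot; 0 rad = it points along the carrier's +x, over the board's edge; positive is counter-clockwise from above; about 1.57 = aside, clear of the board. Stops at -0.35 and 1.75. Light friction (1 N at the lug); stays where left. Plate 44 x 14 x 4 mm, reaching 36 mm from the pivot, 3.5 mm above the board.
- tab_lug (a point): Middle of the upright round lug on the yellow tab, 28 mm from the pivot: 11 mm diameter, 25.5 mm tall, standing on the tab plate; this point is 13 mm below the lug's top and about 12.5 mm above the tab plate (34 mm above the bench). Its x axis points along the tab from the pivot to the tip.
- tab_pivot (a point): Pivot axis of the yellow tab, at the height of the tab plate's underside; axes are those of the carrier.
- carrier: Blue carrier, fixed to the bench; origin on the bench below the centre of its recess, x along its length, z up. Recess 124 (x) by 84 (y) mm, floor 10 mm and rim 16 mm above the bench; outside spans x -100 to +72, y +-52 mm. The tab's pivot is at x = -78 mm, y = 0.
- board_sink (a point): On the centre line of the finned aluminium heat sink of the green board, 26 mm above the board's underside. Sink 50 (x) by 24 (y) mm, reaching from the board's top face (4 mm above the underside) to 40 mm; grip across the 24 mm. Board axes: x away from the gold edge, z out of the component side. Board about 0.2 kg; parts up to 18 mm above the underside at x = -36 to -20 mm.
- board_edge (a point): Middle of the board's gold-contact edge, half-way through its thickness; board axes. The board is 120 (x) by 80 (y) by 4 mm with the heat sink at its centre, so this point lies at x = -60 mm, y = 0 from the sink's axis and 2 mm above the underside. At first the board lies flat in the carrier, gold edge away from the tab (board's x axis against the carrier's).
- jig_bed (a point): Aluminium soldering jig, fixed to the bench: centre of its flat bed, 20 mm above the bench. x runs from the red lip to the black stop wall, z up. Two side rails 6 mm high have inner faces at y = +-44 mm (x within +-35 mm). Outside 150 by 108 mm. Lengthways the board has 5 mm of play and goes in only when tilted more than about 20 degrees.
- jig_lip (a point): Middle of the free edge of the jig's red lip, on its underside, 14 mm above the bed, at x = -51.5 mm from the bed's centre. The lip is 80 mm wide, 4 mm thick and overhangs 11 mm: behind it a wall face stands at x = -62.5 mm. Axes as the jig's bed.
- jig_stop (a point): Top middle of the inner face of the jig's black stop wall, at x = +62.5 mm from the bed's centre and 52 mm above the bed; the wall is 76 mm wide, 10 mm thick. Axes as the jig's bed.
- spool: Green solder spool standing on end, 60 mm diameter, 42 mm tall; origin at the centre of its underside. Loose bystander: leave it alone.
- flux: Small jar, 44 mm diameter, 55 mm tall; origin at the centre of its underside. Loose bystander: leave it alone.
- pins: Red open cup, 60 mm diameter, 55 mm tall; origin at the centre of its underside. Loose bystander: leave it alone.
- driver: Blue-handled screwdriver lying on the bench, 160 mm long; origin under its middle. Loose bystander: leave it alone.
- tray: Blue open tray of small boards, 160 by 120 by 40 mm; origin at the centre of its underside. Loose bystander: leave it alone.
There are look-alikes about, which are no part of the job. What is shaped like the part that bears jig_bed but pink or turquoise is not meant.

How it is judged (in metres and radians):
On the way, in this order (a step that is already met when the one before it is completed fails the run):
1. the yellow tab is turned aside by at least 1.3 rad (value of joint tab above 1.3 rad), for 0.1 s.
2. the board is lifted clear of the carrier (z of board_sink in the frame of carrier above 0.07 m), for 0.1 s.
3. the board, still tilted more than 8 degrees, has its gold edge under the red lip (x of board_edge in the frame of jig_bed between -0.068 and -0.0525 m and z of board_edge in the frame of jig_bed between -0.003 and 0.0125 m and y of board_edge in the frame of jig_bed between -0.02 and 0.02 m and angle between board_sink's own z axis and vertical above 0.14 rad), for 0.1 s.
At the end, for the whole second after the job is handed in: The board lies flat (within 2 degrees, within 3 mm of the bed's height) and at rest on the jig's bed, gold edge under the red lip by at least 3.5 mm, sideways within 8 mm of the jig's middle line (9 mm at the gold edge) (x of board_edge in the frame of jig_bed between -0.066 and -0.055 m and y of board_edge in the frame of jig_bed between -0.009 and 0.009 m and y of board_sink in the frame of jig_bed between -0.008 and 0.008 m and z of board_sink in the frame of jig_bed between 0.023 and 0.029 m and angle between board_sink's own z axis and vertical below 0.035 rad and linear speed of board below 0.02 m/s); the robot touches nothing.
It fails at once if the spool is moved by more than 30 mm (distance of spool from where it was at the start of the episode above 0.03 m).
It fails at once if the flux is moved by more than 30 mm (distance of flux from where it was at the start of the episode above 0.03 m).
It fails at once if the pins is moved by more than 30 mm (distance of pins from where it was at the start of the episode above 0.03 m).
It fails at once if the driver is moved by more than 30 mm (distance of driver from where it was at the start of the episode above 0.03 m).
It fails at once if the tray is moved by more than 30 mm (distance of tray from where it was at the start of the episode above 0.03 m).
It also fails if it takes over 54 s, if anything falls off the work surface, if the arm or the gripper's body presses on something with over 40 N, if the wrist force passes 120 N, or if a joint passes its speed limit or range.

## Working session

There is one attempt and no reset: what is moved stays moved. The work goes in short steps, Python scripts to look and compute and a tool call to move; the robot and the scene stay as the last step left them, time stands still between calls to the robot, and variables do not carry over. Pictures are saved under pics/ and viewed, at most 12 in all, crops included, and the job is handed in when it is done.

Besides the shell and the picture viewer there is one more tool, called after ">>>" as a command line: name --argument value ..., lists and objects as JSON in quotes. drive_tool: Moves the arm, as the interface text tells. Its arguments: {"type":"object","properties":{"plan":{"type":"array","items":{"type":"object","properties":{"dp":{"type":"array","items":{"type":"number"}},"roll":{"type":"number"},"fingers":{"type":"number"}}}},"squeeze":{"type":"number"}},"required":["plan"]}

```bash
mkdir -p pics; cat > h.py <<'E'
import numpy as np, cv2
from plant import read_state,get_image,calibration,job_done
def ray(name,u,v,c=None):
    c=c or calibration(name); x=(u-c['cx'])/c['fx']; y=(v-c['cy'])/c['fy']
    rd=np.hypot(x,y); r=rd
    for _ in range(20): r=rd/(1+c['k1']*r*r)
    s=r/rd if rd>0 else 1
    T=np.array(c['world_from_camera']); return T[:3,3],T[:3,:3]@np.array([x*s,y*s,1])
def onz(name,u,v,z,c=None):
    o,d=ray(name,u,v,c); return o+d*(z-o[2])/d[2]
def proj(name,p,c=None):
    c=c or calibration(name); T=np.array(c['world_from_camera']); q=T[:3,:3].T@(np.array(p)-T[:3,3])
    x,y=q[0]/q[2],q[1]/q[2]; s=1+c['k1']*(x*x+y*y); return c['fx']*x*s+c['cx'],c['fy']*y*s+c['cy']
E
python3 - <<'E'
from h import *
for n in('scene','top'):
    im=get_image(n); cv2.imwrite(f'pics/{n}0.png',im); cv2.imwrite(f'pics/{n}0v.png',cv2.resize(im,(800,600)))
    c=calibration(n); print(n,c['fx'],c['k1'],np.round(c['world_from_camera'],2).tolist())
E
```

```text
scene 474.33423669081975 0.022934519647787904 [[0.75, 0.5, -0.43, 1136.09], [0.66, -0.57, 0.49, -609.94], [0.0, -0.65, -0.76, 1143.89], [0.0, 0.0, 0.0, 1.0]]
top 379.1036839729451 0.015477073206485805 [[0.0, -1.0, 0.09, 428.47], [-1.0, -0.0, -0.02, 78.71], [0.02, -0.09, -1.0, 1429.76], [0.0, 0.0, 0.0, 1.0]]
```

View pics/top0v.png

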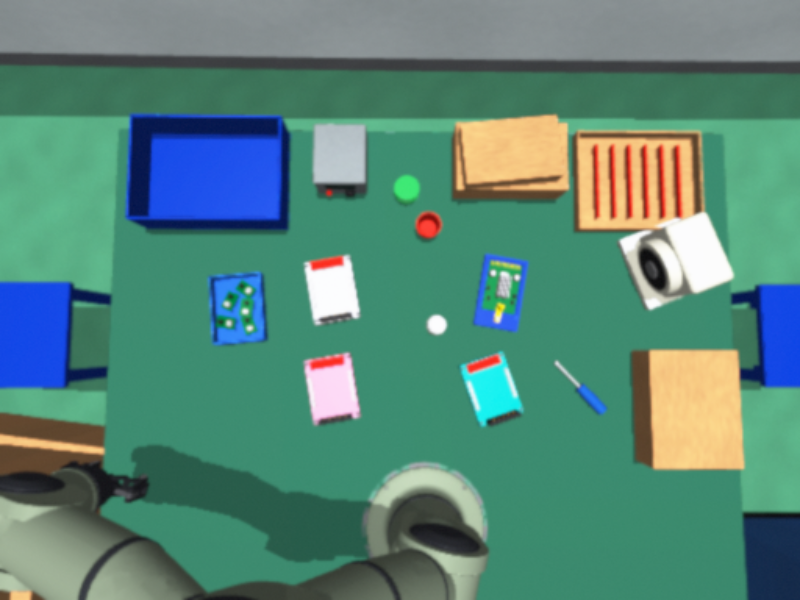

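View pics/scene0v.png

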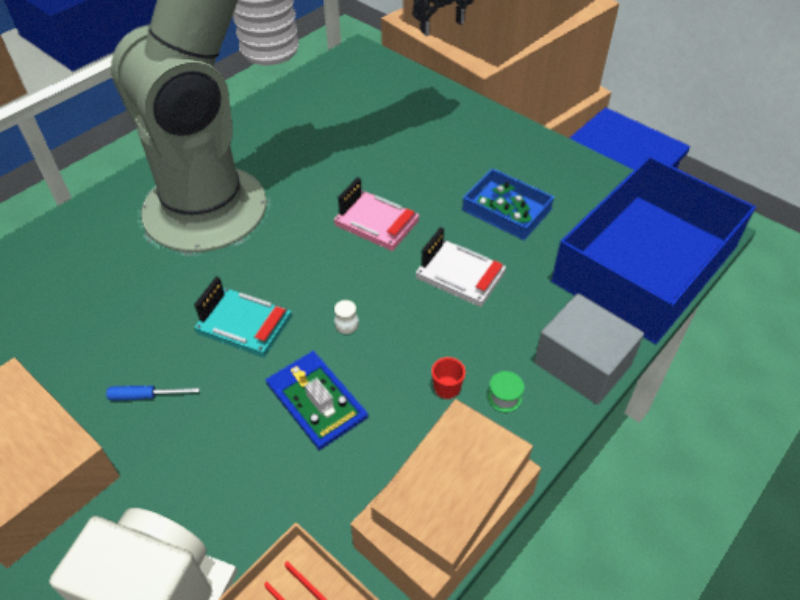

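Views (800x600): the scene shows three jigs, and in the top view they are white/aluminium at (332,290), pink at (332,388) and turquoise at (491,388). The white one fits, because pink and turquoise are excluded. The carrier is at (501,293), its yellow tab at the robot's side and the gold edge on the far side.

```bash
python3 - <<'E'
from h import *
im=cv2.imread('pics/top0.png'); hsv=cv2.cvtColor(im,cv2.COLOR_BGR2HSV)
def blob(m,box,z,n):
    M=np.zeros_like(m); x0,y0,x1,y1=box; M[y0:y1,x0:x1]=m[y0:y1,x0:x1]
    cs,_=cv2.findContours(M,0,2); c=max(cs,key=cv2.contourArea); r=cv2.minAreaRect(c)
    b=np.array([onz('top',*p,z) for p in cv2.boxPoints(r)]); print(n,np.round(r[0],1),np.round(b.mean(0),1),'corners',np.round(b[:,:2]).tolist())
H,S,V=cv2.split(hsv)
blob(((H>105)&(H<130)&(S>150)).astype('u1'),(295,155,345,220),16,'carrier')
blob(((H>18)&(H<35)&(S>130)).astype('u1'),(310,190,330,210),25,'tab')
blob((((H<8)|(H>172))&(S>150)).astype('u1'),(190,160,232,180),38,'lip')
blob(((S<40)&(V>170)).astype('u1'),(190,160,235,212),20,'jig')
blob((V<70).astype('u1'),(190,195,235,212),72,'stop')
s=read_state(); print(s['t'],s['tcp_pos'],s['tool_rot'],s['width'],s['contact_force'])
c=calibration('wrist'); R=np.array(c['world_from_camera']); print(np.round(R,2).tolist(),c['fx'])
v=cv2.resize(im[150:220,185:350],None,fx=4.8,fy=4.8,interpolation=cv2.INTER_CUBIC); cv2.imwrite('pics/crop.png',v)
E
```

```text
carrier [320.1 186.9] [ 546.2 -182.8   16. ] corners [[470.0, -115.0], [640.0, -145.0], [623.0, -251.0], [452.0, -220.0]]
tab [319.3 197.8] [ 504.6 -177.4   25. ] corners [[495.0, -166.0], [519.0, -174.0], [514.0, -189.0], [490.0, -180.0]]
lip [208.8 167.8] [613.4 232.5  38. ] corners [[616.0, 269.0], [629.0, 199.0], [611.0, 196.0], [598.0, 266.0]]
jig [212.2 185. ] [551.6 221.2  20. ] corners [[617.0, 289.0], [636.0, 180.0], [486.0, 153.0], [467.0, 262.0]]Traceback (most recent call last):
  File "<stdin>", line 12, in <module>
  File "<stdin>", line 5, in blob
ValueError: max() iterable argument is empty
```

```bash
python3 - <<'E'
from h import *
im=cv2.imread('pics/top0.png')
s=read_state(); print(s['t'],s['tcp_pos'],s['tool_rot'],s['width'],s['contact_force'])
c=calibration('wrist'); R=np.array(c['world_from_camera']); print(np.round(R,2).tolist(),c['fx'])
v=cv2.resize(im[150:220,185:350],None,fx=4.8,fy=4.8,interpolation=cv2.INTER_CUBIC); cv2.imwrite('pics/crop.png',v)
E
```

```text
0.1 [177.94543532 598.83039931 230.81455883] [ 1.43907340e-01  9.89591045e-01 -4.89951066e-04 -3.78522286e-05] 85.1929089271472 [ 0.16557367  0.19664805 -0.00342211]
[[0.29, 0.91, 0.3, 100.47], [0.96, -0.27, -0.09, 620.76], [-0.0, 0.31, -0.95, 373.52], [0.0, 0.0, 0.0, 1.0]] 312.53179629314826
```

View pics/crop.png

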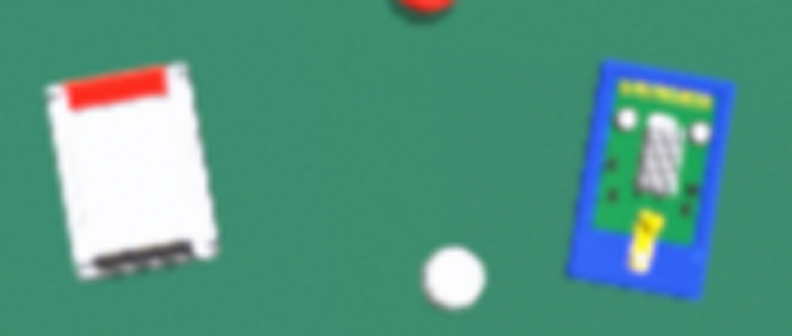

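Confirmed: the white jig with the red lip (crop 115,88) and the black stop (crop 143,255) is the target. The carrier is at crop (652,180), with its yellow tab at (646,240). I'll view the jig from close by first.

>>> drive_tool --plan '[{"dp":[9,-9.5,0],"roll":0.8,"fingers":-1},{"dp":[9,-9.5,0],"roll":0.8,"fingers":-1},{"dp":[9,-9.5,0],"roll":0.8,"fingers":-1},{"dp":[9,-9.5,0],"roll":0.8,"fingers":-1},{"dp":[9,-9.5,0],"roll":0.8,"fingers":-1},{"dp":[9,-9.5,0],"roll":0.8,"fingers":-1},{"dp":[9,-9.5,0],"roll":0.8,"fingers":-1},{"dp":[9,-9.5,0],"roll":0.8,"fingers":-1},{"dp":[9,-9.5,0],"roll":0.8,"fingers":-1},{"dp":[9,-9.5,0],"roll":0.8,"fingers":-1},{"dp":[9,-9.5,0],"roll":0.8,"fingers":-1},{"dp":[9,-9.5,0],"roll":0.8,"fingers":-1}]'

```text
t: 1.3
tcp_pos: [540.1, 215.5, 230.9]
tool_rot: [0.091, 0.996, -0.001, 0.0]
contact_force: [-0.4, 0.0, -0.1]
width: 85.4
gripper_force: 0.0
```

>>> drive_tool --plan '[{"dp":[0,0,0]},{"dp":[0,0,0]},{"dp":[0,0,0]}]'

```text
validation failed for argument at $.pl...
```

```bash
python3 - <<'E'
from h import *
s=read_state(); print(s['t'],s['tcp_pos'],s['tool_rot'],max(abs(s['qd'])))
import pickle
c=calibration('wrist'); im=get_image('wrist'); cv2.imwrite('pics/w1.png',im); pickle.dump(c,open('w1.pkl','wb'))
cv2.imwrite('pics/w1v.png',cv2.resize(im,(800,600),interpolation=cv2.INTER_CUBIC))
E
```

```text
1.3 [540.08576601 215.45126098 230.88009409] [ 9.10679552e-02  9.95844389e-01 -7.38435933e-04  1.85525514e-04] 0.0569500007866207
```

View pics/w1v.png

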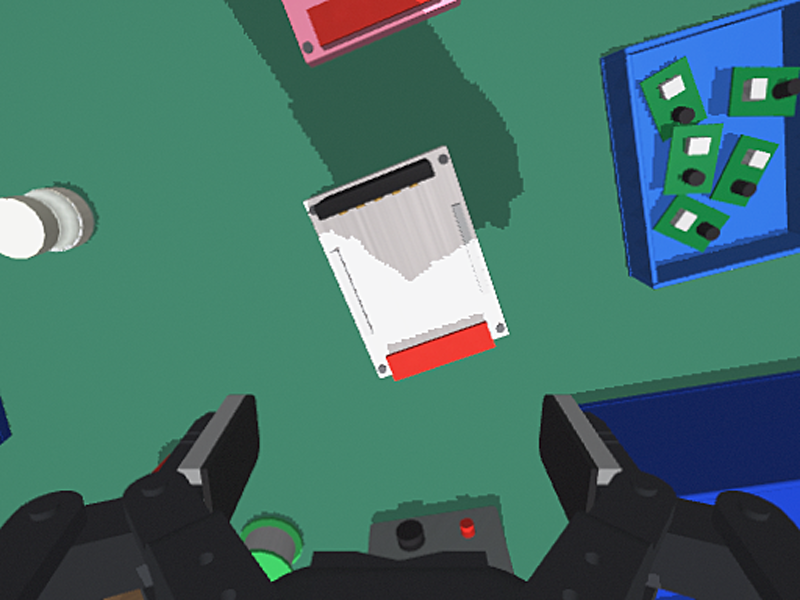

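The wrist view shows the white jig: red lip at (440,351), black stop at (373,190), body corners about (305,205), (447,147), (507,335) and (380,377).

```bash
python3 - <<'E'
from h import *
import pickle
c=pickle.load(open('w1.pkl','rb')); im=cv2.imread('pics/w1.png'); H,S,V=cv2.split(cv2.cvtColor(im,cv2.COLOR_BGR2HSV))
def rect(m,box,z,n):
    M=np.zeros(m.shape,'u1'); x0,y0,x1,y1=[int(.64*k) for k in box]; M[y0:y1,x0:x1]=m[y0:y1,x0:x1]
    cs,_=cv2.findContours(M,0,2); k=max(cs,key=cv2.contourArea)
    w=np.array([onz('wrist',*p[0],z,c)[:2] for p in k],'f4'); r=cv2.minAreaRect(w)
    print(n,np.round(r[0],1),np.round(r[1],1),round(r[2],1),np.round(cv2.boxPoints(r),1).tolist())
box=(280,130,540,390)
rect(((H<8)|(H>172))&(S>150),box,38,'lip')
rect((V<60),box,72,'stop')
rect((S<60)&(V>90),box,20,'body')
E
```

```text
lip [611.6 231.5] [22.  79.8] 10.3 [[593.7000122070312, 268.79998779296875], [607.9000244140625, 190.3000030517578], [629.5999755859375, 194.1999969482422], [615.2999877929688, 272.79998779296875]]
stop [483.8 207.9] [11.3 74.7] 10.4 [[471.5, 243.60000610351562], [485.0, 170.10000610351562], [496.1000061035156, 172.10000610351562], [482.6000061035156, 245.60000610351562]]
body [550.6 220.4] [150.5 108.3] 10.3 [[466.8999938964844, 260.20001220703125], [486.20001220703125, 153.6999969482422], [634.2999877929688, 180.5], [615.0, 287.1000061035156]]
```

>>> drive_tool --plan '[{"dp":[-0.5,-9.8,0],"roll":0,"fingers":-1},{"dp":[-0.5,-9.8,0],"roll":0,"fingers":-1},{"dp":[-0.5,-9.8,0],"roll":0,"fingers":-1},{"dp":[-0.5,-9.8,0],"roll":0,"fingers":-1},{"dp":[-0.5,-9.8,0],"roll":0,"fingers":-1},{"dp":[-0.5,-9.8,0],"roll":0,"fingers":-1},{"dp":[-0.5,-9.8,0],"roll":0,"fingers":-1},{"dp":[-0.5,-9.8,0],"roll":0,"fingers":-1},{"dp":[-0.5,-9.8,0],"roll":0,"fingers":-1},{"dp":[-0.5,-9.8,0],"roll":0,"fingers":-1},{"dp":[-0.5,-9.8,0],"roll":0,"fingers":-1},{"dp":[-0.5,-9.8,0],"roll":0,"fingers":-1}]'

```text
t: 2.55
tcp_pos: [518.3, -171.2, 231.3]
tool_rot: [0.087, 0.996, 0.0, -0.0]
contact_force: [-0.4, -0.5, 0.1]
width: 85.4
gripper_force: 0.0
```

```bash
python3 - <<'E'
from h import *
import pickle
s=read_state(); print(s['t'],s['tcp_pos'],s['tool_rot'])
c=calibration('wrist'); im=get_image('wrist'); cv2.imwrite('pics/w2.png',im); pickle.dump(c,open('w2.pkl','wb'))
cv2.imwrite('pics/w2v.png',cv2.resize(im,(800,600),interpolation=cv2.INTER_CUBIC))
H,S,V=cv2.split(cv2.cvtColor(im,cv2.COLOR_BGR2HSV))
def rect(m,z,n,big=1):
    cs,_=cv2.findContours(m.astype('u1'),0,2)
    for k in sorted(cs,key=cv2.contourArea)[-big:]:
        w=np.array([onz('wrist',*p[0],z,c)[:2] for p in k],'f4'); r=cv2.minAreaRect(w)
        print(n,np.round(k.mean((0,1))/.64),np.round(r[0],1),np.round(r[1],1),round(r[2],1),np.round(cv2.boxPoints(r),1).tolist())
rect((H>105)&(H<130)&(S>130),16,'carrier',2)
rect((H>20)&(H<35)&(S>120),21.5,'tab+gold',3)
E
```

```text
2.55 [ 518.33703918 -171.16853835  231.27200871] [ 8.72109021e-02  9.96189845e-01  2.25597969e-04 -3.54536994e-05]
carrier [35. 14.] [ 321.6 -376. ] [35.6 14.8] 80.6 [[311.29998779296875, -392.3999938964844], [326.0, -394.79998779296875], [331.79998779296875, -359.70001220703125], [317.20001220703125, -357.20001220703125]]
carrier [391. 293.] [ 545.8 -184.6] [104.5 172. ] 79.8 [[451.8999938964844, -220.8000030517578], [621.2000122070312, -251.1999969482422], [639.5999755859375, -148.3000030517578], [470.29998779296875, -118.0]]
tab+gold [348. 373.] [ 603.9 -228. ] [2.5 8.3] 78.2 [[599.5999755859375, -228.39999389648438], [607.7000122070312, -230.10000610351562], [608.2999877929688, -227.60000610351562], [600.0999755859375, -225.89999389648438]]
tab+gold [383. 374.] [ 608.7 -201. ] [7.5 8.3] 79.5 [[604.0, -204.0], [612.0999755859375, -205.5], [613.5, -198.10000610351562], [605.2999877929688, -196.60000610351562]]
tab+gold [386. 240.] [ 498.3 -177.4] [14.7 46.8] 79.1 [[474.0, -180.1999969482422], [519.9000244140625, -189.0], [522.7000122070312, -174.60000610351562], [476.79998779296875, -165.6999969482422]]
```

View pics/w2v.png

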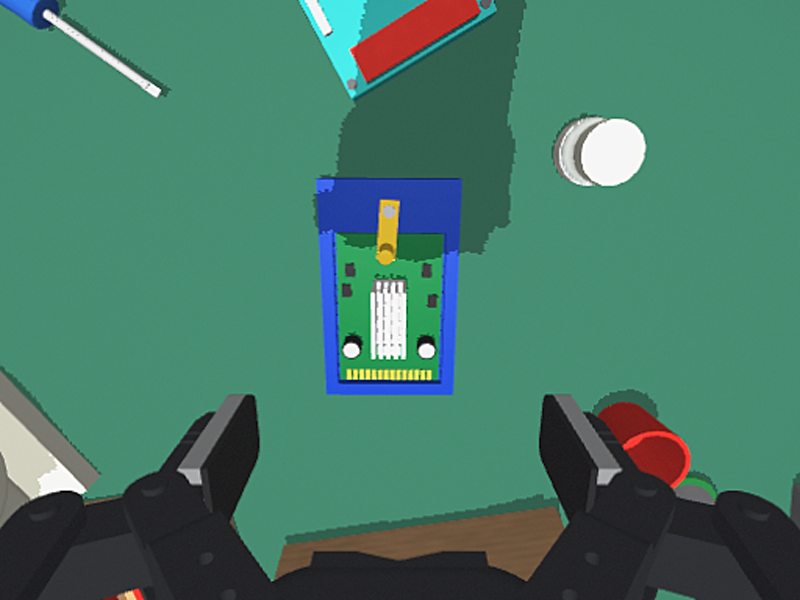

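The wrist view shows the carrier centred near (391,293), the tab pivot at (388,212) with its lug at (386,255), the sink at (388,325) and the gold edge at (390,375). Next I go above the lug with the fingers half closed.

>>> drive_tool --plan '[{"dp":[-0.2,-0.15,-1.3],"roll":0,"fingers":0.2},{"dp":[-0.2,-0.15,-2.5],"roll":0,"fingers":0.2},{"dp":[-0.2,-0.15,-3.7],"roll":0,"fingers":0.2},{"dp":[-0.2,-0.15,-4.0],"roll":0,"fingers":0.2},{"dp":[-0.2,-0.15,-4.0],"roll":0,"fingers":0.2},{"dp":[-0.2,-0.15,-4.0],"roll":0,"fingers":0.2}]'

```text
t: 3.2
tcp_pos: [511.1, -179.0, 73.1]
tool_rot: [0.088, 0.996, -0.0, 0.001]
contact_force: [0.0, -0.4, -0.3]
width: 34.3
gripper_force: 0.0
```

```bash
python3 - <<'E'
from h import *
s=read_state(); print(s['t'],s['tcp_pos'],s['tool_rot'],s['width'])
c=calibration('wrist'); im=get_image('wrist'); cv2.imwrite('pics/w3v.png',cv2.resize(im,(800,600),interpolation=cv2.INTER_CUBIC))
for p in [(510.4,-178.3,47),(559.6,-187.1,50)]: print(np.array(proj('wrist',p,c))/.64)
E
```

```text
3.2 [ 511.1239141  -178.9583187    73.11845295] [ 8.83022764e-02  9.96093247e-01 -1.49987106e-04  9.63381656e-04] 34.3190151901952
[403.08808692 363.86650147]
[402.91383192 479.60658557]
```

View pics/w3v.png

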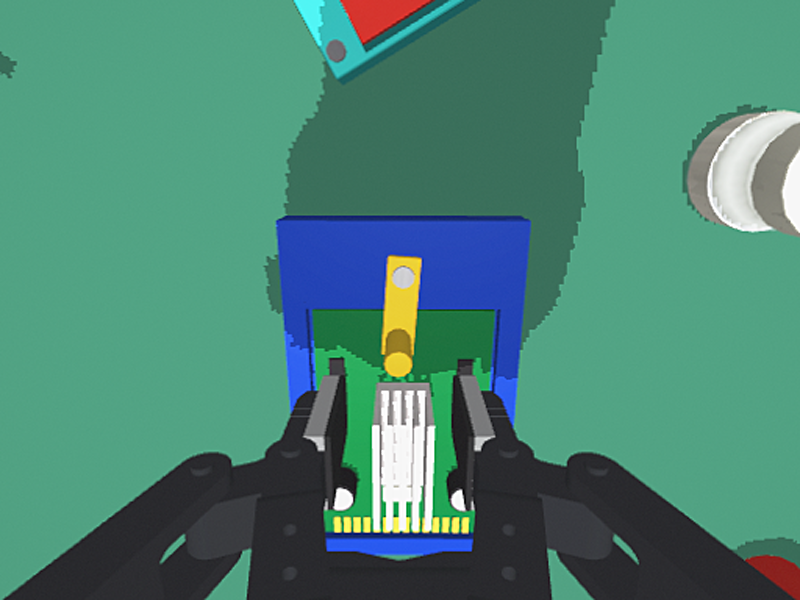

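The lug top shows at (397,364), 2 mm off the prediction. The sink is centred at x=403 and the fingers straddle the lug. I descend and grip it.

>>> drive_tool --plan '[{"dp":[0,-0.03,-0.6],"roll":0,"fingers":0.2},{"dp":[0,-0.03,-1.13],"roll":0,"fingers":0.2},{"dp":[0,-0.03,-1.13],"roll":0,"fingers":0.2},{"dp":[0,-0.03,-1.13],"roll":0,"fingers":1},{"dp":[0,-0.03,-1.13],"roll":0,"fingers":1},{"dp":[0,-0.03,-1.13],"roll":0,"fingers":1},{"dp":[0,-0.03,-1.13],"roll":0,"fingers":1},{"dp":[0,-0.03,-1.13],"roll":0,"fingers":1}]' --squeeze 25

```text
t: 4.05
tcp_pos: [511.2, -180.4, 27.7]
tool_rot: [0.088, 0.996, -0.0, 0.001]
contact_force: [-0.6, -0.1, 11.0]
width: 9.7
gripper_force: 25.0
```

>>> drive_tool --plan '[{"dp":[0,0,0.06],"roll":0,"fingers":1},{"dp":[0.01,0.18,0.06],"roll":0,"fingers":1},{"dp":[-0.035,0.42,0.06],"roll":0,"fingers":1},{"dp":[-0.16,0.64,0.06],"roll":0,"fingers":1},{"dp":[-0.35,0.8,0.06],"roll":0,"fingers":1},{"dp":[-0.52,0.87,0.06],"roll":0,"fingers":1},{"dp":[-0.65,0.89,0.06],"roll":0,"fingers":1},{"dp":[-0.65,0.89,0.06],"roll":0,"fingers":1},{"dp":[-0.65,0.89,0.06],"roll":0,"fingers":1}]'

```text
t: 4.95
tcp_pos: [484.1, -144.1, 29.0]
tool_rot: [0.088, 0.996, 0.0, 0.0]
contact_force: [-1.6, 4.4, 10.9]
width: 9.5
gripper_force: 26.8
```

>>> drive_tool --plan '[{"dp":[0,0,0],"roll":0,"fingers":0.2},{"dp":[0,0,0],"roll":0,"fingers":0.2},{"dp":[0,0,0],"roll":0,"fingers":0.2},{"dp":[0,0,1],"roll":0,"fingers":0.2},{"dp":[0,0,1.8],"roll":0,"fingers":0.2},{"dp":[0,0,1.8],"roll":0,"fingers":0},{"dp":[0,0,1.8],"roll":0,"fingers":0}]'

```text
t: 5.65
tcp_pos: [484.2, -144.5, 100.9]
tool_rot: [0.088, 0.996, -0.0, 0.001]
contact_force: [-0.5, -0.1, -0.2]
width: 42.8
gripper_force: 0.0
```

```bash
python3 - <<'E'
from h import *
s=read_state(); print(s['t'],s['tcp_pos'],s['tool_rot'],s['width'])
c=calibration('wrist'); im=get_image('wrist'); cv2.imwrite('pics/w4v.png',cv2.resize(im,(800,600),interpolation=cv2.INTER_CUBIC))
print(np.array(proj('wrist',(559.6,-187.1,50),c))/.64)
E
```

```text
5.65 [ 484.2087896  -144.54174967  100.91077135] [ 8.84569903e-02  9.96079850e-01 -3.40438668e-05  5.39713625e-04] 42.83075098430694
[341.41089557 498.67786111]
```

View pics/w4v.png

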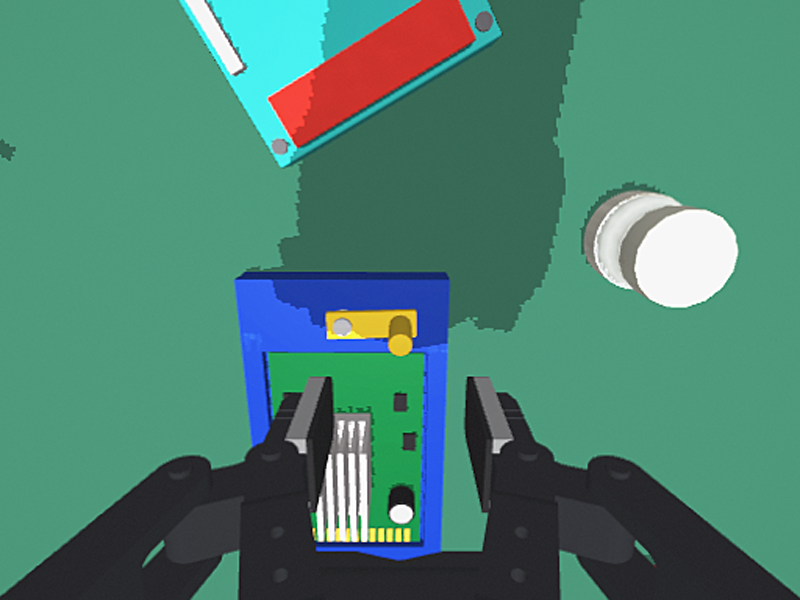

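The tab is now turned aside: its pivot is at (342,326) and its lug at (400,343). The sink is at about (344,470), as predicted. Now I grasp the sink.

>>> drive_tool --plan '[{"dp":[1.0,-0.5,0],"roll":0,"fingers":0},{"dp":[1.89,-1.07,0],"roll":0,"fingers":0},{"dp":[1.89,-1.07,0],"roll":0,"fingers":0},{"dp":[1.89,-1.07,-1],"roll":0,"fingers":0},{"dp":[1.89,-1.07,-1.7],"roll":0,"fingers":0},{"dp":[1.89,-1.07,-2.05],"roll":0,"fingers":0},{"dp":[1.89,-1.07,-2.05],"roll":0,"fingers":0},{"dp":[1.89,-1.07,-2.05],"roll":0,"fingers":1},{"dp":[1.89,-1.07,-2.05],"roll":0,"fingers":1},{"dp":[1.89,-1.07,-2.05],"roll":0,"fingers":1},{"dp":[1.89,-1.07,-2.05],"roll":0,"fingers":1},{"dp":[1.89,-1.07,-2.05],"roll":0,"fingers":1}]' --squeeze 30

```text
t: 6.9
tcp_pos: [560.1, -187.4, 19.4]
tool_rot: [0.088, 0.996, -0.0, 0.001]
contact_force: [-2.3, 0.9, 8.5]
width: 23.5
gripper_force: 31.2
```

>>> drive_tool --plan '[{"dp":[0,0,0.5],"roll":0,"fingers":1},{"dp":[0,0,1.5],"roll":0,"fingers":1},{"dp":[0,0,2.7],"roll":0,"fingers":1},{"dp":[0,0,3.5],"roll":0,"fingers":1},{"dp":[0,0,3.5],"roll":0,"fingers":1}]'

```text
t: 7.4
tcp_pos: [561.6, -188.0, 163.2]
tool_rot: [0.089, 0.996, -0.0, 0.004]
contact_force: [0.9, 0.5, -2.2]
width: 23.5
gripper_force: 30.1
```

>>> drive_tool --plan '[{"dp":[-0.05,0.8,0],"roll":0.3,"fingers":1},{"dp":[-0.1,1.8,0],"roll":0.6,"fingers":1},{"dp":[-0.15,2.9,0],"roll":0.9,"fingers":1},{"dp":[-0.2,4,0],"roll":1.2,"fingers":1},{"dp":[-0.25,5.1,0],"roll":1.5,"fingers":1},{"dp":[-0.3,6.2,0],"roll":1.8,"fingers":1},{"dp":[-0.35,7.3,0],"roll":2.1,"fingers":1},{"dp":[-0.4,8.4,0],"roll":2.4,"fingers":1},{"dp":[-0.45,9.4,0],"roll":2.57,"fingers":1},{"dp":[-0.47,10.1,0],"roll":2.57,"fingers":1},{"dp":[-0.47,10.17,0],"roll":2.57,"fingers":1},{"dp":[-0.47,10.17,0],"roll":2.57,"fingers":1}]' --squeeze 50

```text
t: 8.6
tcp_pos: [540.3, 219.9, 157.7]
tool_rot: [-0.091, 0.996, -0.0, -0.0]
contact_force: [0.0, -0.4, -2.7]
width: 23.0
gripper_force: 55.5
```

>>> drive_tool --plan '[{"dp":[0,0,-0.8],"roll":0,"fingers":1},{"dp":[0,0,-1.4],"roll":0,"fingers":1},{"dp":[0,0,-1.4],"roll":0,"fingers":1}]' --squeeze 30

```text
t: 8.9
tcp_pos: [539.4, 217.2, 99.7]
tool_rot: [-0.09, 0.996, -0.001, -0.002]
contact_force: [-0.7, 0.3, -2.6]
width: 23.1
gripper_force: 55.3
```

```bash
python3 - <<'E'
from h import *
import pickle
s=read_state(); print(s['t'],s['tcp_pos'],s['tool_rot'],s['width'],s['contact_force'])
c=calibration('wrist'); im=get_image('wrist'); im2=get_image('scene');cv2.imwrite('pics/s5.png',im2); cv2.imwrite('pics/w5.png',im); pickle.dump(c,open('w5.pkl','wb'))
a=cv2.resize(im,(400,300),interpolation=cv2.INTER_AREA); b=cv2.resize(im2[90:240,200:400],(400,300),interpolation=cv2.INTER_CUBIC)
cv2.imwrite('pics/v5.png',np.hstack([a,b]))
E
```

```text
8.9 [539.36368764 217.19374897  99.693432  ] [-0.08992721  0.99594497 -0.00119507 -0.00229717] 23.060983911842037 [-0.74350471  0.28040326 -2.62437865]
```

View pics/v5.png

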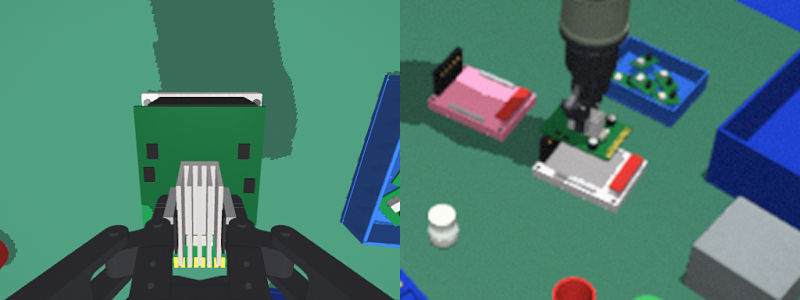

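Left half (wrist): the board is square to the jig, its back edge at (134–266,107) just over the stop. Right half (scene): it hangs level above the white jig. Now I press the back edge on the stop top to tilt the board in the grip.

>>> drive_tool --plan '[{"dp":[0.09,0.02,-0.2],"roll":0,"fingers":1},{"dp":[0.09,0.02,-0.4],"roll":0,"fingers":1},{"dp":[0.09,0.02,-0.5],"roll":0,"fingers":1},{"dp":[0.09,0.02,-0.58],"roll":0,"fingers":1},{"dp":[0.09,0.02,-0.65],"roll":0,"fingers":1},{"dp":[0.09,0.02,-0.7],"roll":0,"fingers":1}]' --squeeze 20

```text
t: 9.6
tcp_pos: [546.6, 220.7, 75.7]
tool_rot: [-0.091, 0.996, 0.001, 0.002]
contact_force: [9.6, 0.2, 12.7]
width: 23.5
gripper_force: 58.4
```

>>> drive_tool --plan '[{"dp":[-0.03,0,-0.1],"roll":0,"fingers":1},{"dp":[-0.05,0,-0.2],"roll":0,"fingers":1},{"dp":[-0.05,0,-0.27],"roll":0,"fingers":1},{"dp":[-0.05,0,-0.34],"roll":0,"fingers":1},{"dp":[-0.05,0,-0.4],"roll":0,"fingers":1},{"dp":[-0.05,0,-0.4],"roll":0,"fingers":1}]'

```text
t: 10.2
tcp_pos: [546.7, 221.4, 60.5]
tool_rot: [-0.09, 0.996, 0.001, 0.004]
contact_force: [16.8, 1.8, 10.0]
width: 23.3
gripper_force: 63.7
```

```bash
python3 - <<'E'
from h import *
import pickle
s=read_state(); print(s['t'],s['tcp_pos'],s['tool_rot'],s['width'],s['contact_force'],s['torque'])
c=calibration('wrist'); im=get_image('wrist'); im2=get_image('scene');cv2.imwrite('pics/s6.png',im2); cv2.imwrite('pics/w6.png',im); pickle.dump(c,open('w6.pkl','wb'))
a=cv2.resize(im,(400,300),interpolation=cv2.INTER_AREA); b=cv2.resize(im2[115:205,250:370],(400,300),interpolation=cv2.INTER_CUBIC)
cv2.imwrite('pics/v6.png',np.hstack([a,b]))
E
```

```text
10.2 [546.70745771 221.41999372  60.47922419] [-0.09045732  0.99588978  0.00121624  0.00441993] 23.29200560911874 [16.78699212  1.80334217 10.04274684] [ 0.34440379 -3.02790447  0.01169572]
```

View pics/v6.png

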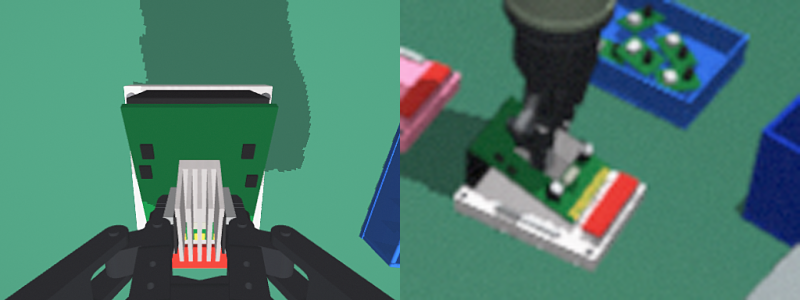

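The board is now tilted. In the wrist half its back edge is at (121–277,105), and in the scene half the gold edge dips toward the red lip. Next I compute the tilt from the apparent width of the back edge.

```bash
python3 - <<'E'
from h import *
import pickle
ex=-np.array([.9837,.1797]); ey=np.array([.1797,-.9837])
for k in (5,6):
    c=pickle.load(open(f'w{k}.pkl','rb')); im=cv2.imread(f'pics/w{k}.png'); H,S,V=cv2.split(cv2.cvtColor(im,cv2.COLOR_BGR2HSV))
    m=((H>60)&(H<80)&(S>190)&(V<150)).astype('u1'); m[:120]=0;m[250:]=0
    m=cv2.morphologyEx(m,cv2.MORPH_OPEN,np.ones((3,3)))
    n,l,st,_=cv2.connectedComponentsWithStats(m); i=1+np.argmax(st[1:,4]); ys,xs=np.where(l==i); y0=ys.min()+1
    r=xs[(ys>=y0)&(ys<y0+3)]; a,b=r.min(),r.max()+1
    print(k,y0,a,b,st[i])
    (o,d1),(_,d2)=ray('wrist',a,y0,c),ray('wrist',b,y0,c)
    t=80/np.linalg.norm(d1-d2); p=o+t*(d1+d2)/2; q=p[:2]-[550.5,220.3]
    print('back edge top X,Y,z',q@ex,q@ey,p[2])
E
```

```text
5 239 194 213 [194 238  22  11 130]
back edge top X,Y,z -494.125430606725 221.67133455883436 -952.6897521384345
6 181 209 215 [206 180  10  20  92]
back edge top X,Y,z -1088.1781734074016 566.846848935668 -3804.040797822115
```

```bash
python3 - <<'E'
from h import *
import pickle
ex=-np.array([.9837,.1797]); ey=np.array([.1797,-.9837])
for k,y,a,b in ((5,137,171.5,340.5),(6,134.5,155,354.5)):
    c=pickle.load(open(f'w{k}.pkl','rb')); im=cv2.imread(f'pics/w{k}.png')
    print(k,[im[int(y)+6,x].tolist() for x in (150,165,175,200,335,345,360)],im[int(y)-3:int(y)+4,170 if k==6 else 185].tolist())
    (o,d1),(_,d2)=ray('wrist',a,y,c),ray('wrist',b,y,c)
    t=80/np.linalg.norm(d1-d2); p=o+t*(d1+d2)/2; q=p[:2]-[550.5,220.3]
    print('back edge top X,Y,z',q@ex,q@ey,p[2])
E
```

```text
5 [[131, 162, 82], [131, 161, 81], [64, 113, 27], [68, 117, 34], [66, 116, 30], [88, 109, 58], [89, 109, 57]] [[165, 157, 161], [90, 102, 80], [30, 72, 2], [65, 120, 30], [65, 117, 32], [63, 114, 30], [66, 117, 35]]
back edge top X,Y,z 71.863296768977 1.3369475932639825 93.59176089639914
6 [[137, 169, 85], [60, 109, 30], [60, 109, 27], [59, 108, 28], [59, 109, 26], [59, 108, 25], [93, 114, 59]] [[49, 43, 50], [51, 54, 50], [52, 97, 18], [51, 91, 20], [51, 90, 23], [50, 89, 24], [57, 97, 28]]
back edge top X,Y,z 68.09250477207554 -0.8129383980998562 75.9419914804986
```

>>> drive_tool --plan '[{"dp":[0.06,0,-0.08],"roll":0,"fingers":1},{"dp":[0.12,0,-0.16],"roll":0,"fingers":1},{"dp":[0.12,0,-0.2],"roll":0,"fingers":1},{"dp":[0.12,0,-0.2],"roll":0,"fingers":1}]'

```text
t: 10.7
tcp_pos: [548.4, 221.1, 52.2]
tool_rot: [-0.091, 0.996, 0.001, 0.001]
contact_force: [-1.9, -0.6, 24.3]
width: 23.3
gripper_force: 67.6
```

```bash
cat > b.py <<'E'
from h import *
import sys
ex=-np.array([.9837,.1797]); ey=np.array([.1797,-.9837])
s=read_state(); q=s['tcp_pos'][:2]-np.array([550.5,220.3]); X,Z=q@ex,s['tcp_pos'][2]+19
print(s['t'],'tcp X,Y',X,q@ey,'pivot z',Z,s['contact_force'],s['width'])
c=calibration('wrist'); im=get_image('wrist'); cv2.imwrite('pics/%s.png'%sys.argv[1],im)
m=(np.abs(im.astype(int)-[60,109,28]).max(2)<22).astype('u1'); m[170:]=0
m=cv2.morphologyEx(m,cv2.MORPH_OPEN,np.ones((3,3)))
n,l,st,_=cv2.connectedComponentsWithStats(m); i=1+np.argmax(st[1:,4]); ys,xs=np.where(l==i); y0=ys.min()
r=[(xs[ys==y].min(),xs[ys==y].max()+1) for y in range(y0+4,y0+8)]; a,b=np.median(r,axis=0)
(o,d1),(_,d2)=ray('wrist',a,y0+.5,c),ray('wrist',b,y0+.5,c)
t=80/np.linalg.norm(d1-d2); p=o+t*(d1+d2)/2; q=p[:2]-[550.5,220.3]
print('px',y0,a,b,'back edge top X,Y,z',q@ex,q@ey,p[2])
phi=np.degrees(np.arctan2(p[2]-Z,q@ex-X)+np.arctan2(24.4,60)); th=np.radians(phi)
print('tilt',phi,'gold bottom X,z above bed',X-60*np.cos(th)+28.4*np.sin(th),Z-20-60*np.sin(th)-28.4*np.cos(th))
E
python3 b.py w7
```

```text
10.7 tcp X,Y 1.9029736746490733 -1.150768803105468 pivot z 71.2111211804326 [-1.85717363 -0.62929757 24.28086458] 23.30505977921619
px 134 148.0 364.0 back edge top X,Y,z 67.63428605353936 -0.6257259442248396 77.71834615035523
tilt 27.783644753217015 gold bottom X,z above bed -37.94166169136669 -1.8828053323922553
```

>>> drive_tool --plan '[{"dp":[0,0,0.08],"roll":0,"fingers":1},{"dp":[0.1,0.02,0.1],"roll":0,"fingers":1},{"dp":[0.25,0.04,0.1],"roll":0,"fingers":1},{"dp":[0.25,0.04,0.1],"roll":0,"fingers":1}]'

```text
t: 11.15
tcp_pos: [558.1, 221.9, 54.3]
tool_rot: [-0.091, 0.996, -0.0, 0.0]
contact_force: [-0.4, -0.0, -2.2]
width: 23.6
gripper_force: 63.8
```

```bash
python3 b.py w8; python3 - <<'E'
from h import *
b=get_image('scene'); b=cv2.resize(b[120:200,260:360],(500,400),interpolation=cv2.INTER_CUBIC); cv2.imwrite('pics/v8.png',b)
E
```

```text
11.15 tcp X,Y -7.712829128866602 -0.19384507364039044 pivot z 73.26807565700108 [-0.36605537 -0.00224137 -2.2011145 ] 23.603766164609446
px 134 149.0 363.0 back edge top X,Y,z 57.84612670435617 0.2388371718274548 78.83396264103182
tilt 26.982651802500282 gold bottom X,z above bed -48.29579797105629 0.7363458172760105
```

View pics/v8.png

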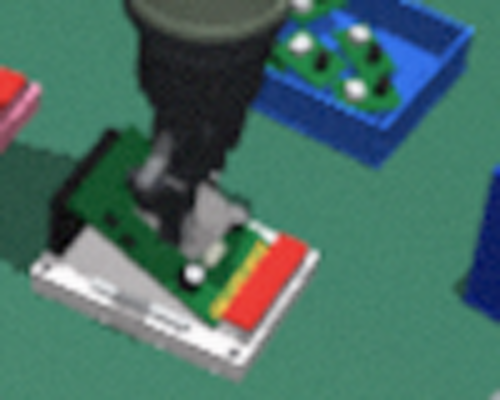

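The board hangs freely at about 27° and its gold edge at (240,280) is just in front of the red lip. I slide it under.

>>> drive_tool --plan '[{"dp":[0.1,0.02,0],"roll":0,"fingers":1},{"dp":[0.2,0.04,0],"roll":0,"fingers":1},{"dp":[0.3,0.05,0],"roll":0,"fingers":1},{"dp":[0.3,0.05,0],"roll":0,"fingers":1},{"dp":[0.3,0.05,0],"roll":0,"fingers":1}]'

```text
t: 11.75
tcp_pos: [569.2, 223.9, 54.4]
tool_rot: [-0.091, 0.996, -0.0, -0.0]
contact_force: [-0.1, -0.8, -2.7]
width: 23.0
gripper_force: 63.8
```

```bash
python3 b.py w9
```

```text
11.75 tcp X,Y -19.019859471097494 -0.15042361634376855 pivot z 73.3915341608558 [-0.14777885 -0.77350052 -2.66990838] 23.041617678165267
px 134 149.0 363.0 back edge top X,Y,z 46.49192229186064 0.3453222088012031 79.00456810562144
tilt 27.027065608596683 gold bottom X,z above bed -59.56209525324536 0.8283615227365395
```

The gold edge is under the lip at a tilt of 27°. Now I lower the back edge along the arc.

>>> drive_tool --plan '[{"dp":[-0.08,-0.01,-0.08],"roll":0,"fingers":1},{"dp":[-0.15,-0.03,-0.17],"roll":0,"fingers":1},{"dp":[-0.22,-0.04,-0.25],"roll":0,"fingers":1},{"dp":[-0.28,-0.05,-0.32],"roll":0,"fingers":1},{"dp":[-0.28,-0.05,-0.32],"roll":0,"fingers":1}]'

```text
t: 12.3
tcp_pos: [558.1, 222.0, 42.1]
tool_rot: [-0.091, 0.996, 0.0, 0.001]
contact_force: [-1.2, -1.1, 7.7]
width: 23.0
gripper_force: 65.4
```

```bash
python3 b.py w10
```

```text
12.3 tcp X,Y -7.823391300640266 -0.31196069945354116 pivot z 61.127354460986766 [-1.1904834  -1.11619176  7.69541081] 23.03035021497111
px 135 159.5 353.0 back edge top X,Y,z 55.69178787739254 0.01605477434079639 54.29742550991318
tilt 15.992377766421233 gold bottom X,z above bed -57.67682362422651 -2.704087285294026
```

>>> drive_tool --plan '[{"dp":[-0.06,-0.01,-0.08],"roll":0,"fingers":1},{"dp":[-0.11,-0.02,-0.17],"roll":0,"fingers":1},{"dp":[-0.15,-0.03,-0.25],"roll":0,"fingers":1},{"dp":[-0.17,-0.03,-0.33],"roll":0,"fingers":1},{"dp":[-0.17,-0.03,-0.35],"roll":0,"fingers":1},{"dp":[-0.17,-0.03,-0.35],"roll":0,"fingers":1}]'

```text
t: 12.95
tcp_pos: [550.3, 220.5, 28.0]
tool_rot: [-0.091, 0.996, -0.0, -0.001]
contact_force: [-8.5, -2.3, 14.2]
width: 23.1
gripper_force: 67.1
```

```bash
python3 b.py w11
```

```text
12.95 tcp X,Y 0.20464812877575317 -0.26536023639984224 pivot z 47.027926575107756 [-8.45921192 -2.34775998 14.24983792] 23.128900504526225
px 156 170.0 342.0 back edge top X,Y,z 52.286489785366776 0.0860309529982594 27.125172917467438
tilt 1.215889492146387 gold bottom X,z above bed -59.179203128202595 -2.6388597336428354
```

>>> drive_tool --plan '[{"dp":[0,0,0.03],"roll":0,"fingers":0.2},{"dp":[0,0,0.03],"roll":0,"fingers":0.1},{"dp":[0,0,0.03],"roll":0,"fingers":0},{"dp":[0,0,0.03],"roll":0,"fingers":0},{"dp":[0,0,0.4],"roll":0,"fingers":0},{"dp":[0,0,1.2],"roll":0,"fingers":0},{"dp":[0,0,2.4],"roll":0,"fingers":0},{"dp":[-0.5,0,3.4],"roll":0,"fingers":0},{"dp":[-0.5,0,3.4],"roll":0,"fingers":0},{"dp":[-0.5,0,3.4],"roll":0,"fingers":0}]'

```text
t: 14.0
tcp_pos: [531.5, 221.0, 165.5]
tool_rot: [-0.091, 0.996, 0.001, 0.001]
contact_force: [0.5, -0.6, 0.1]
width: 42.9
gripper_force: 0.0
```

```bash
python3 - <<'E'
from h import *
s=read_state(); print(s['t'],s['tcp_pos'],s['width'],s['contact_force'])
c=calibration('wrist'); im=get_image('wrist'); im2=get_image('scene')
cv2.imwrite('pics/w12.png',im)
b=cv2.resize(im2[115:205,250:370],(400,300),interpolation=cv2.INTER_CUBIC)
cv2.imwrite('pics/v12.png',np.hstack([cv2.resize(im,(400,300),interpolation=cv2.INTER_AREA),b]))
ex=-np.array([.9837,.1797]); ey=np.array([.1797,-.9837]); C=np.array([550.5,220.3])
for x,y,z in [(-49,0,24),(60,40,24),(60,-40,24),(0,0,60),(25,12,60),(-25,-12,60)]:
    p=C+x*ex+y*ey; print((x,y,z),np.round(np.array(proj('wrist',(p[0],p[1],z),c))*400/512,1))
E
```

```text
14.0 [531.47954884 220.97981301 165.45552714] 42.85192166751718 [ 0.535511   -0.59220944  0.0928953 ]
(-49, 0, 24) [196.6 191.7]
(60, 40, 24) [161.7 107. ]
(60, -40, 24) [230.9 107. ]
(0, 0, 60) [196.2 166.9]
(25, 12, 60) [184.8 145. ]
(-25, -12, 60) [206.9 187.6]
```

View pics/v12.png

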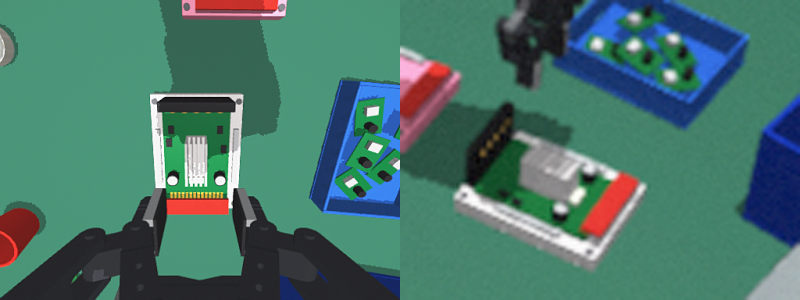

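The wrist half shows the board between the rails with its sink at (196,162), matching the prediction. The gold strip runs under the red lip at (197,197). The scene half shows it flat in front of the stop, with the gripper clear.

```bash
python3 -c "
from plant import job_done; print(job_done())"
```

```text
the job is handed in; nothing more can be done
None
```

I turned the tab aside, hooked the board's gold edge under the white jig's red lip, and laid the board flat in front of the stop wall; the gripper is clear and the job was handed in at about 14 s, with no verdict returned.

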